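Free the caught insert from the centrifuge bucket

TASK

The blue insert has turned under the hidden catches of its metal centrifuge bucket during the spin and will not lift straight out. Take it by its inner rim, twist and pull until it comes free, lift it out and set it down upright in the white draining tray, without dropping it. Leave the filter cups where they stand.

Things in the scene. Friction and masses are not known exactly. Their poses are not given: they have to be found in the camera images.
- insert: The blue cup-shaped insert, 0.15 to 0.3 kg, 90 mm tall, open at the top. Its top 20 mm is a collar of 102 mm outer diameter; below that it is 76 mm in diameter. Origin: centre of the underside, z up along its axis. Three small lugs stand out 7 mm from its outside, evenly spaced, hidden while it is in the bucket.
- insert_rim (a point): Centre of the insert's mouth, level with the top of its collar, 90 mm above its origin. The bore is plain and round, 70 mm in diameter and 65 mm deep, so the rim is 16 mm thick all round. Grip it by opening the fingers inside the bore, or by pinching the rim with one finger inside and one outside.
- bucket: Metal centrifuge bucket, fixed to the cart: 102 mm in outer and 96 mm in inner diameter, 81.5 mm tall, on a round foot of 124 mm. Origin: centre of its underside, z up. The insert stands on the bucket's floor, 12 mm above this origin, with its collar wholly above the bucket's rim.
- catches (a point): On the bucket's axis, 58 mm above its origin. Out of sight at this height, three evenly spaced ledges (76 degrees each, gaps of 44 degrees) hold the lugs: a straight pull lifts the insert 2 mm, then stops firmly. The gaps' angle differs each time. Turn the insert 5 to 90 degrees either way, trying light pulls: it lifts freely over some 25 degrees in every 120. A hard pull jams the turning.
- tray: White draining tray, 150 x 150 mm, fixed to the cart, rim 14 mm high, walls 4 mm; origin: centre of its underside; the inner floor lies 4 mm above the origin. Tray and bucket swap places from run to run.
- cup_03: A clear filter cup with teal collar, 70 mm wide, 105 mm tall, loose, one of a row of four at the back of the cart (number 1 from the left); bystander, to be left standing. Origin: centre of its underside.
- cup_08: A clear filter cup with teal collar, 70 mm wide, 105 mm tall, loose, one of a row of four at the back of the cart (number 2 from the left); bystander, to be left standing. Origin: centre of its underside.
- cup_12: A clear filter cup with teal collar, 70 mm wide, 105 mm tall, loose, one of a row of four at the back of the cart (number 3 from the left); bystander, to be left standing. Origin: centre of its underside.
- cup_16: A clear filter cup with teal collar, 70 mm wide, 105 mm tall, loose, one of a row of four at the back of the cart (number 4 from the left); bystander, to be left standing. Origin: centre of its underside.
Not all that is in view belongs to the job. Of the things that look like the insert, the largest one is meant.

How it is judged:
By the outcome, as a careful person would: the job done as asked, in the order asked, and still so for the second after the job is handed in, with the robot touching nothing.
It also fails if it takes over 67 s, if anything falls off the work surface, if the arm or the gripper's body presses on something with over 40 N, if the wrist force passes 120 N, or if a joint passes its speed limit or range.

ROBOT

A 6-joint arm with a two-finger parallel gripper is mounted at the origin on a cart in front of the work surface, level with it; the furniture and walls round the work are solid. World frame = base frame: x ahead of the robot, y to its left, z up, the work surface at z = 0. Lengths are in m, angles in rad, forces in N, time in s.
With the tool pointing down it reaches from about 0.35 to 0.925 m from the base axis. Payload 6.4 kg.
Tool frame: the origin (TCP) lies midway between the tips of the shut fingers; the grasp point (between the pads) lies 19 mm behind it; z points along the fingers, y is the direction in which the jaws open and shut (so a half turn about z gives the same grasp; the last joint's range is limited). The gripper opens to 94 mm and grips with 3 to 60 N. Pads are 16 mm wide; open, the fingers measure 119 mm over their backs; the gripper's body (75 mm by 177 mm) begins 78 mm behind the grasp point.
Start: joints at [0.953, 0.245, 1.558, -0, 1.339, -0.174], TCP at [0.279, 0.587, 0.205] pointing down, gripper open.
Joint ranges: [-3.13, 3.13], [-1.02, 2.26], [0.13, 2.54], [-0.95, 4.09], [0.21, 2.88], [-2.74, 2.74]. Speed limits (rad/s): [2.57, 2.57, 3.14, 3.14, 3.14, 3.14].

INTERFACE

Orientations are given as a rotation vector (axis times angle).
In Python, from bench import status, imaging, close_job gives the robot as it stands.
- The arm moves only by the shell command python3 -m creep 'ROWS' [FORCE]. ROWS is JSON, a list of rows, each an object of numbers: "hand": the finger opening in mm, from 0 to 94; "x", "y", "z": the shift along the tool's x, y, z in mm; "twist": the turn about the tool's z in degrees. In form: [{"hand": .., "x": .., "y": .., "z": .., "twist": ..}, ...]. A call has 1 to 8 rows; each row is the pose to reach, as a shift and turn from the pose measured when the call began, along the tool's axes at that moment; what a row does not reach only later rows make up. A row lasts 1/10 s, in which the tool goes at most 50 mm and 8.59 degrees, less where a joint would pass 70% of its speed; a pose out of reach is approached as far as the arm can. A call with a gripper value outside its range is refused whole. The fingers move at their own pace and stop on an object; FORCE is the grip in N (left out, the last holds). Time passes only in rows, so rows that repeat a pose let the fingers close. It gives the time, the measured TCP pose, the force and the opening at its end, in the units of the state.
- status.get_state(): the state, without advancing time (a new reading comes with each control period).
- imaging.get_image(name): name is "scene" or "side" or "wrist"; returns a dict with "img" (384x512x3 uint8, red, green, blue), "range_z" (384x512 float32, m along the optical axis (not along the pixel's ray), 0 where there is no reading), "intrinsics" (3x3 intrinsics, pixels), "origin" and "attitude" of the camera in the world. Camera axes: x right, y up, looking along -z (the intrinsics and any distortion apply to the point x, -y, -z); pixel columns grow to the right and rows downward; lengths in m; the calibration is good to about 2 mm. A picture is of the moment at which its call begins.
- close_job(): hands the job in, once; it reports no verdict.
The state is a dict: "time": time; "joints": joint angles; "qvel": joint speeds; "joint_efforts": joint torques, N m; "tcp_pos": TCP position; "ee_rot": TCP orientation; "wrist_force": force on the tool from outside, world axes, zero at the start; "torque": the same for the moment, N m; "opening": finger opening in m.
Only numpy, scipy, OpenCV 4.12 (cv2) and the standard library are available. Lean on these libraries where they do the work, as an engineer would, in place of code of your own. Each camera call takes 0.05 s, during which the arm holds its last target.

## Working session

There is one attempt and no reset: what is moved stays moved. The work goes in short steps, Python scripts to look and compute and a shell command to move; the robot and the scene stay as the last step left them, time stands still between calls to the robot, and variables do not carry over. Pictures are saved under pics/ and viewed, and the job is handed in when it is done.

```bash
ls; mkdir -p pics; cat > h.py <<'E'
import numpy as np, cv2
from bench import status, imaging
def grab(n,tag):
    d=imaging.get_image(n); cv2.imwrite(f'pics/{tag}.png',d['img'][:,:,::-1]); np.savez(f'pics/{tag}.npz',**{k:np.asarray(v) for k,v in d.items()}); return d
def R(d):
    a=np.asarray(d['attitude'],float)
    if a.shape==(3,3): return a
    from scipy.spatial.transform import Rotation as Ro
    return Ro.from_rotvec(a).as_matrix()
def ray(d,u,v):
    K=np.asarray(d['intrinsics']); x=(u-K[0,2])/K[0,0]; y=(v-K[1,2])/K[1,1]
    return np.asarray(d['origin']), R(d)@np.array([x,-y,-1.0])
def onplane(d,u,v,z):
    o,r=ray(d,u,v); return o+r*(z-o[2])/r[2]
def cloud(d):
    K=np.asarray(d['intrinsics']); Z=np.asarray(d['range_z']); v,u=np.indices(Z.shape)
    P=np.stack([(u-K[0,2])/K[0,0]*Z,-(v-K[1,2])/K[1,1]*Z,-Z],-1)
    return P@R(d).T+np.asarray(d['origin'])
E
python3 - <<'E'
from h import *
print(status.get_state())
for n in('scene','side','wrist'):
    d=grab(n,n+'0'); print(n,{k:np.asarray(d[k]) for k in d if k not in('img','range_z')})
E
```

```text
pics
{'time': 0.0, 'joints': array([ 9.52903350e-01,  2.45811707e-01,  1.55896303e+00,  1.09172027e-05,
        1.33867864e+00, -1.74086257e-01]), 'qvel': array([-0.00072887, -0.00130713,  0.001932  , -0.00071584, -0.00094904,
       -0.00026015]), 'joint_efforts': array([-5.90667532e-04, -4.15830374e+01, -3.14604771e+01,  6.84755458e-02,
        3.32658982e-02, -1.09644741e-04]), 'tcp_pos': array([0.27874233, 0.58656128, 0.20437427]), 'ee_rot': array([-6.91266285e-01, -3.06385011e+00,  2.68957636e-03]), 'wrist_force': array([ 0.50694549, -0.4151286 ,  0.05350853]), 'torque': array([-0.02447019, -0.05600843, -0.03219281]), 'opening': 0.0940843470536335}
scene {'intrinsics': array([[439.25910959,   0.        , 253.63954165],
       [  0.        , 439.25910959, 186.44019298],
       [  0.        ,   0.        ,   1.        ]]), 'origin': array([-0.24948314, -0.65595765,  0.76417638]), 'attitude': array([ 0.85896688, -0.48170488, -0.97620464])}
side {'intrinsics': array([[463.04374058,   0.        , 252.00597939],
       [  0.        , 463.04374058, 194.49368843],
       [  0.        ,   0.        ,   1.        ]]), 'origin': array([-0.03134691, -0.03450646,  1.03406658]), 'attitude': array([ 0.40352389, -0.51881137, -1.78326036])}
wrist {'intrinsics': array([[279.23983941,   0.        , 253.84943446],
       [  0.        , 279.23983941, 193.22720193],
       [  0.        ,   0.        ,   1.        ]]), 'origin': array([0.21470015, 0.61896794, 0.38469207]), 'attitude': array([-0.22514651, -0.13876572,  1.12242826])}
```

View pics/scene0.png

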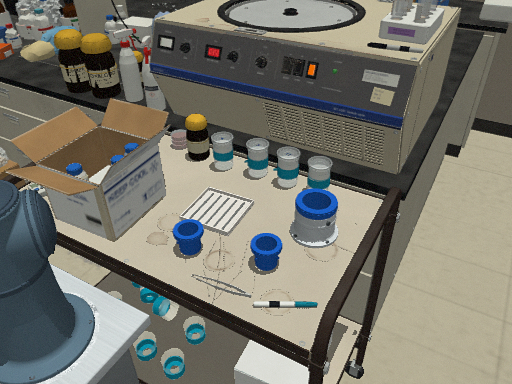

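View pics/side0.png

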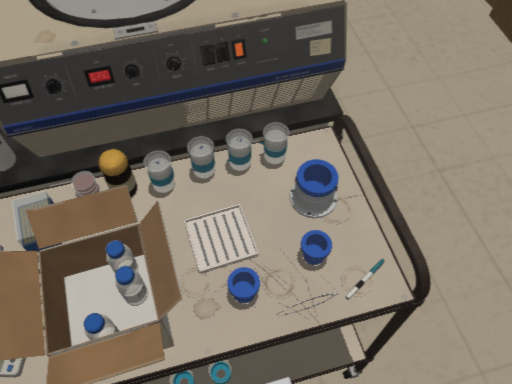

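View pics/wrist0.png

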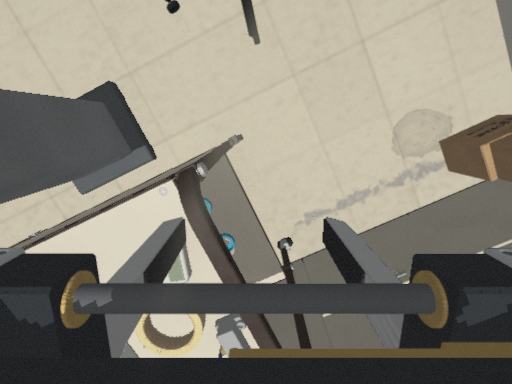

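Three things look like the insert in the scene view: (188,237) and (266,251) are small cups standing free on the cart. The one at (316,207) is the largest and sits in the metal bucket, so it fits the description. In the side view it is at (318,180), and the tray is at (221,238). I'll measure these and check with an enlarged crop.

```bash
python3 - <<'E'
from h import *
def ld(t): return dict(np.load(f'pics/{t}.npz'))
for t in('scene0','side0'):
    d=ld(t); P=cloud(d); hsv=cv2.cvtColor(d['img'],cv2.COLOR_RGB2HSV)
    m=((hsv[...,0]>100)&(hsv[...,0]<125)&(hsv[...,1]>140)&(hsv[...,2]>60)).astype(np.uint8)
    n,l,s,c=cv2.connectedComponentsWithStats(m)
    for i in range(1,n):
        if s[i,4]<150: continue
        q=P[l==i]; q=q[(np.isfinite(q).all(1))]
        top=np.percentile(q[:,2],97); r=q[abs(q[:,2]-top)<.005]
        A=np.c_[2*r[:,:2],np.ones(len(r))]; sol=np.linalg.lstsq(A,(r[:,:2]**2).sum(1),rcond=None)[0]
        print(t,c[i].round(0),s[i,4],'top',top.round(4),'ext',r[:,:2].min(0).round(3),r[:,:2].max(0).round(3),'mid',((r[:,:2].min(0)+r[:,:2].max(0))/2).round(4))
d=ld('side0');P=cloud(d);img=d['img']
print('tray px',[onplane(d,u,v,.014).round(3) for u,v in((186,221),(238,206),(257,246),(200,270))])
print('cups top',[onplane(d,u,v,.105).round(3) for u,v in((158,158),(201,144),(239,137),(276,130))])
crop=cv2.resize(img[130:310,170:370],None,fx=3,fy=3,interpolation=cv2.INTER_CUBIC)
cv2.imwrite('pics/crop0.png',crop[:,:,::-1])
E
```

```text
scene0 [282.  95.] 2026 top 0.2637 ext [ 0.76  -0.483] [0.777 0.318] mid [ 0.7686 -0.0826]
scene0 [ 74. 169.] 156 top 0.1775 ext [0.292 0.167] [0.324 0.201] mid [0.3081 0.1841]
scene0 [316. 204.] 1070 top 0.1047 ext [ 0.506 -0.409] [ 0.608 -0.308] mid [ 0.5572 -0.3584]
scene0 [188. 236.] 832 top 0.0675 ext [ 0.318 -0.154] [ 0.391 -0.081] mid [ 0.3545 -0.1175]
scene0 [266. 250.] 896 top 0.0668 ext [ 0.364 -0.34 ] [ 0.438 -0.27 ] mid [ 0.4007 -0.3047]
side0 [221.  84.] 233 top 0.2626 ext [ 0.76  -0.337] [ 0.771 -0.035] mid [ 0.7658 -0.186 ]
side0 [ 82. 111.] 364 top 0.2628 ext [ 0.76  -0.029] [0.771 0.315] mid [0.7655 0.1431]
side0 [317. 178.] 896 top 0.1046 ext [ 0.507 -0.404] [ 0.607 -0.306] mid [ 0.5569 -0.3553]
side0 [316. 245.] 486 top 0.0666 ext [ 0.364 -0.336] [ 0.434 -0.267] mid [ 0.3988 -0.3017]
side0 [115. 249.] 225 top 0.1757 ext [0.436 0.115] [0.469 0.148] mid [0.4523 0.1312]
side0 [124. 275.] 240 top 0.1755 ext [0.373 0.102] [0.406 0.136] mid [0.3894 0.119 ]
side0 [243. 285.] 631 top 0.0669 ext [ 0.316 -0.148] [ 0.387 -0.08 ] mid [ 0.3517 -0.1142]
side0 [ 94. 323.] 284 top 0.1762 ext [0.29  0.171] [0.324 0.204] mid [0.3071 0.1876]
tray px [array([ 0.569, -0.02 ,  0.014]), array([ 0.577, -0.158,  0.014]), array([ 0.454, -0.174,  0.014]), array([ 0.429, -0.027,  0.014])]
cups top [array([0.713, 0.012, 0.105]), array([ 0.728, -0.102,  0.105]), array([ 0.725, -0.201,  0.105]), array([ 0.721, -0.301,  0.105])]
```

View pics/crop0.png

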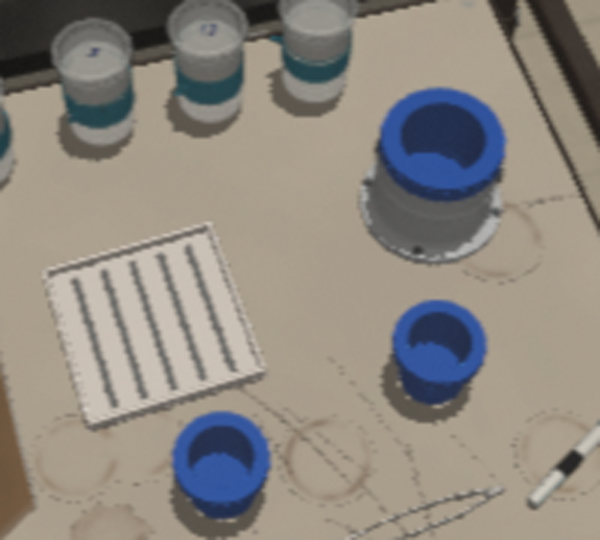

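```bash
python3 - <<'E'
from h import *
d=dict(np.load('pics/side0.npz')); P=cloud(d); d2=dict(np.load('pics/scene0.npz')); P2=cloud(d2)
for Q in(P,P2):
    for x0,x1,y0,y1 in((.2,.7,.05,.5),(.2,.65,-.2,.05),(.45,.68,-.5,-.2)):
        q=Q[(Q[...,0]>x0)&(Q[...,0]<x1)&(Q[...,1]>y0)&(Q[...,1]<y1)&(Q[...,2]<.5)]; print(np.percentile(q[:,2],[50,95,99,100]).round(3))
# tray
for dd,Q in((d,P),(d2,P2)):
    hsv=cv2.cvtColor(dd['img'],cv2.COLOR_RGB2HSV)
    m=(hsv[...,2]>185)&(hsv[...,1]<45)&(Q[...,0]>.38)&(Q[...,0]<.64)&(Q[...,1]>-.24)&(Q[...,1]<.04)&(Q[...,2]<.03)
    m=cv2.morphologyEx(m.astype(np.uint8),cv2.MORPH_CLOSE,np.ones((5,5)))
    n,l,s,c=cv2.connectedComponentsWithStats(m); i=1+s[1:,4].argmax(); q=Q[l==i]
    (cx,cy),(w,h),a=cv2.minAreaRect((q[:,:2]*1000).astype(np.float32)); print('tray',cx,cy,w,h,a,np.percentile(q[:,2],[5,50,95]))
st=status.get_state(); 
from scipy.spatial.transform import Rotation as Ro
T=Ro.from_rotvec(st['ee_rot']).as_matrix(); print(T.round(3)); print('shift to insert', T.T@(np.array([.557,-.357,.205])-st['tcp_pos']))
E
```

```text
[0.165 0.218 0.233 0.24 ]
[0.001 0.223 0.243 0.248]
[0.001 0.101 0.103 0.107]
[0.085 0.219 0.232 0.241]
[0.001 0.064 0.238 0.249]
[0.002 0.102 0.104 0.106]
tray 276.28875732421875 -101.12057495117188 610.5670166015625 153.35084533691406 1.8808985948562622 [0.00066082 0.00407133 0.01250177]
tray 170.97438049316406 -259.96893310546875 1097.4427490234375 360.5352783203125 25.096820831298828 [-0.00045963  0.00287374  0.01255669]
[[-0.903  0.429 -0.001]
 [ 0.429  0.903 -0.001]
 [ 0.    -0.001 -1.   ]]
shift to insert [-6.56423901e-01 -7.32777593e-01  5.16207385e-04]
```

```bash
python3 -m creep '[{"z":-50},{"z":-100},{"z":-150},{"z":-170},{"x":-33,"y":-37,"z":-170,"twist":8},{"x":-66,"y":-74,"z":-170,"twist":16},{"x":-99,"y":-111,"z":-170,"twist":24},{"x":-132,"y":-148,"z":-170,"twist":32}]' 40
python3 - <<'E'
from h import *
d=dict(np.load('pics/side0.npz'));
for t in ('side0','scene0'):
    dd=dict(np.load(f'pics/{t}.npz')); Q=cloud(dd)
    hsv=cv2.cvtColor(dd['img'],cv2.COLOR_RGB2HSV); ok=dd['range_z']>.1
    m=ok&(hsv[...,1]<45)&(hsv[...,2]>150)&(Q[...,0]>.40)&(Q[...,0]<.62)&(Q[...,1]>-.22)&(Q[...,1]<.04)&(Q[...,2]<.03)
    n,l,s,c=cv2.connectedComponentsWithStats(m.astype(np.uint8)); i=1+s[1:,4].argmax(); q=Q[l==i]
    print(t,c[i],s[i],cv2.minAreaRect((q[:,:2]*1000).astype(np.float32)))
E
```

```text
side0 [221.00721903 236.90352748] [ 162  191  120   97 6095] ((510.002685546875, -92.3114242553711), (219.87210083007812, 255.34376525878906), 0.025075538083910942)
scene0 [219.30537459 211.64603692] [ 155  178  122   73 3684] ((510.0576477050781, -89.99568176269531), (219.83145141601562, 259.8833923339844), 0.03368019312620163)invalid input
```

The move was refused, probably because every row needs all of its fields. I'll write them out in full, and already close the fingers to the size needed for entering the bore.

```bash
python3 -m creep '[{"hand":30,"x":0,"y":0,"z":-50,"twist":0},{"hand":30,"x":0,"y":0,"z":-100,"twist":0},{"hand":30,"x":0,"y":0,"z":-150,"twist":0},{"hand":30,"x":0,"y":0,"z":-170,"twist":0},{"hand":30,"x":-33,"y":-37,"z":-170,"twist":8},{"hand":30,"x":-66,"y":-74,"z":-170,"twist":16},{"hand":30,"x":-99,"y":-111,"z":-170,"twist":24},{"hand":30,"x":-132,"y":-148,"z":-170,"twist":32}]' 40
python3 - <<'E'
from h import *
for t in ('side0','scene0'):
    dd=dict(np.load(f'pics/{t}.npz')); Q=cloud(dd)
    hsv=cv2.cvtColor(dd['img'],cv2.COLOR_RGB2HSV); ok=dd['range_z']>.1
    for th in ((hsv[...,1]<30),):
        print(t,[ (tuple(p),hsv[p[1],p[0]]) for p in (((215,235),(170,230)) if t=='side0' else ((220,222),(160,230)))])
        m=ok&(Q[...,2]>.008)&(Q[...,2]<.02)&(Q[...,0]>.40)&(Q[...,0]<.62)&(Q[...,1]>-.22)&(Q[...,1]<.04)
        n,l,s,c=cv2.connectedComponentsWithStats(m.astype(np.uint8),connectivity=8); i=1+s[1:,4].argmax(); q=Q[l==i]
        print(t,s[i],cv2.minAreaRect((q[:,:2]*1000).astype(np.float32)))
E
```

```text
time: 0.95
tcp_pos: [0.3346, 0.3947, 0.3744]
ee_rot: [-1.516, -2.751, 0.003]
wrist_force: [1.6, -0.6, -0.3]
opening: 0.0332
side0 [((215, 235), array([ 17,  27, 202], dtype=uint8)), ((170, 230), array([ 18,  42, 170], dtype=uint8))]
side0 [192 204  67  68 340] ((504.3929138183594, -95.07050323486328), (152.14425659179688, 149.8664093017578), 3.1921308040618896)
scene0 [((220, 222), array([ 19,  12, 230], dtype=uint8)), ((160, 230), array([ 20,  41, 198], dtype=uint8))]
scene0 [179 187  75  47 453] ((505.90313720703125, -95.06131744384766), (154.57400512695312, 153.57676696777344), 2.6163578033447266)
```

The tray centre is (0.505, -0.095), and it measures about 152 mm against the stated 150 mm. I'll carry on to a point above the bucket.

```bash
cat >> h.py <<'E'
from scipy.spatial.transform import Rotation as Ro
def shift(p):
    st=status.get_state(); T=Ro.from_rotvec(st['ee_rot']).as_matrix()
    print('t',round(st['time'],2),'tcp',st['tcp_pos'].round(4),'yaw',np.degrees(np.arctan2(T[1,0],T[0,0])).round(1),'tilt',np.degrees(np.arccos(-T[2,2])).round(2),'F',st['wrist_force'].round(1),'M',st['torque'].round(2),'open',round(st['opening'],4),'j',st['joints'].round(2))
    print('shift mm',(1000*T.T@(np.array(p)-st['tcp_pos'])).round(1))
E
python3 -c "
from h import *
shift([.557,-.357,.24])"
```

```text
t 0.95 tcp [0.3346 0.3947 0.3744] yaw 122.3 tilt 0.11 F [ 1.6 -0.6 -0.3] M [-0.08 -0.04  0.01] open 0.0332 j [ 0.65 -0.16  1.67 -0.    1.63  0.09]
shift mm [-754.2 -213.3  135.3]
```

```bash
python3 -m creep '[{"hand":30,"x":-46,"y":-13,"z":0,"twist":8},{"hand":30,"x":-92,"y":-26,"z":0,"twist":16},{"hand":30,"x":-138,"y":-39,"z":0,"twist":24},{"hand":30,"x":-184,"y":-52,"z":0,"twist":32},{"hand":30,"x":-230,"y":-65,"z":0,"twist":40},{"hand":30,"x":-276,"y":-78,"z":0,"twist":48},{"hand":30,"x":-322,"y":-91,"z":0,"twist":56},{"hand":30,"x":-368,"y":-104,"z":0,"twist":64}]'
python3 -c "
from h import *
shift([.557,-.357,.24])"
```

```text
time: 1.75
tcp_pos: [0.4432, 0.0262, 0.3748]
ee_rot: [2.747, 1.521, -0.002]
wrist_force: [1.1, -0.8, 0.3]
opening: 0.03
t 1.75 tcp [0.4432 0.0262 0.3748] yaw 57.9 tilt 0.09 F [ 1.1 -0.8  0.3] M [-0.03  0.08  0.05] open 0.03 j [-0.2  -0.35  1.83 -0.    1.66  0.36]
shift mm [-264.1  299.7  135.3]
```

```bash
python3 -m creep '[{"hand":30,"x":-33,"y":37,"z":0,"twist":0},{"hand":30,"x":-66,"y":74,"z":0,"twist":0},{"hand":30,"x":-99,"y":111,"z":0,"twist":0},{"hand":30,"x":-132,"y":148,"z":20,"twist":0},{"hand":30,"x":-165,"y":185,"z":40,"twist":0},{"hand":30,"x":-198,"y":222,"z":60,"twist":0},{"hand":30,"x":-231,"y":260,"z":80,"twist":0},{"hand":30,"x":-264,"y":300,"z":100,"twist":0}]'
python3 -c "
from h import *
shift([.557,-.357,.24])
for n in('scene','side','wrist'): grab(n,n+'1')"
```

```text
time: 2.55
tcp_pos: [0.5514, -0.3405, 0.2815]
ee_rot: [2.748, 1.521, -0.002]
wrist_force: [1.1, -0.1, 0.9]
opening: 0.0301
t 2.55 tcp [ 0.5514 -0.3405  0.2815] yaw 57.9 tilt 0.08 F [ 1.1 -0.1  0.9] M [-0.    0.05 -0.01] open 0.0301 j [-0.73  0.19  1.48 -0.    1.47 -0.17]
shift mm [-11.   13.6  41.5]
```

View pics/wrist1.png

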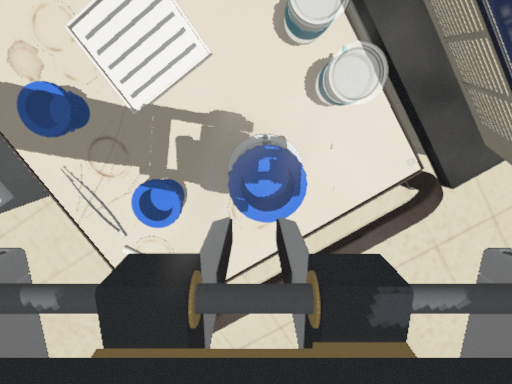

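View pics/scene1.png

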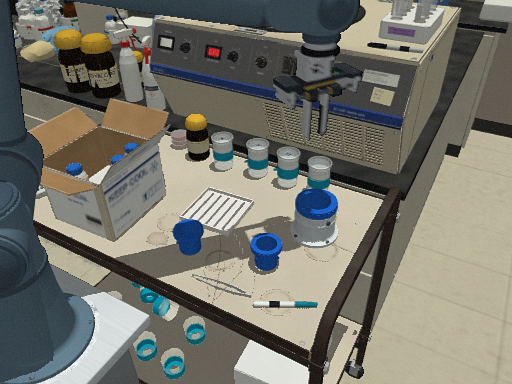

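The wrist view shows the insert's rim at (268,182), just ahead of the fingers. I'll measure its centre again from this view and from both others.

```bash
python3 - <<'E'
from h import *
for t in('wrist1','scene1','side1'):
    d=dict(np.load(f'pics/{t}.npz')); P=cloud(d); hsv=cv2.cvtColor(d['img'],cv2.COLOR_RGB2HSV)
    m=(hsv[...,0]>100)&(hsv[...,0]<125)&(hsv[...,1]>140)&(P[...,2]>.097)&(P[...,2]<.11)&(P[...,0]>.48)&(P[...,0]<.63)&(P[...,1]<-.28)&(P[...,1]>-.43)
    q=P[m]; (c,r)=cv2.minEnclosingCircle((q[:,:2]*1000).astype(np.float32)); print(t,m.sum(),np.round(c,1),round(r,1),'z',np.percentile(q[:,2],[10,50,90]).round(4),'ext',q.min(0).round(4),q.max(0).round(4))
shift([.557,-.357,.24])
E
```

```text
wrist1 1108 [ 560.6 -356.3] 50.5 z [0.1019 0.1031 0.1041] ext [ 0.5114 -0.4064  0.097 ] [ 0.6105 -0.3128  0.1055]
scene1 561 [ 557.9 -360.2] 54.0 z [0.0994 0.1027 0.1045] ext [ 0.5046 -0.4097  0.097 ] [ 0.6113 -0.3106  0.1071]
side1 577 [ 555.6 -358.1] 52.3 z [0.0989 0.1014 0.1038] ext [ 0.5044 -0.406   0.097 ] [ 0.6044 -0.3066  0.1073]
t 2.7 tcp [ 0.5503 -0.34    0.2787] yaw 57.8 tilt 0.36 F [0.3 0.7 0.4] M [-0.12  0.1  -0.01] open 0.0299 j [-0.73  0.19  1.49 -0.    1.47 -0.17]
shift mm [-10.8  15.   38.6]
```

```bash
python3 -c "
from h import *
shift([.5575,-.358,.13])"
python3 -m creep '[{"hand":28,"x":-12,"y":15,"z":40,"twist":0},{"hand":28,"x":-12,"y":15,"z":80,"twist":0},{"hand":28,"x":-12,"y":15,"z":120,"twist":0},{"hand":28,"x":-12,"y":15,"z":145,"twist":0},{"hand":28,"x":-12,"y":15,"z":150,"twist":0},{"hand":28,"x":-12,"y":15,"z":150,"twist":0}]'
python3 -c "
from h import *
shift([.5575,-.358,.065])
for n in('scene','side','wrist'): grab(n,n+'2')"
```

```text
t 2.7 tcp [ 0.5503 -0.34    0.2787] yaw 57.8 tilt 0.36 F [0.3 0.7 0.4] M [-0.12  0.1  -0.01] open 0.0299 j [-0.73  0.19  1.49 -0.    1.47 -0.17]
shift mm [-11.3  16.6 148.6]
time: 3.3
tcp_pos: [0.556, -0.357, 0.1293]
ee_rot: [-2.745, -1.517, 0.005]
wrist_force: [-0.4, 0.0, 0.2]
opening: 0.0279
t 3.3 tcp [ 0.556  -0.357   0.1293] yaw 57.8 tilt 0.35 F [-0.4  0.   0.2] M [-0.07  0.1  -0.03] open 0.0279 j [-0.74  0.35  1.58 -0.    1.22 -0.18]
shift mm [-0.1  2.2 64.3]
```

View pics/wrist2.png

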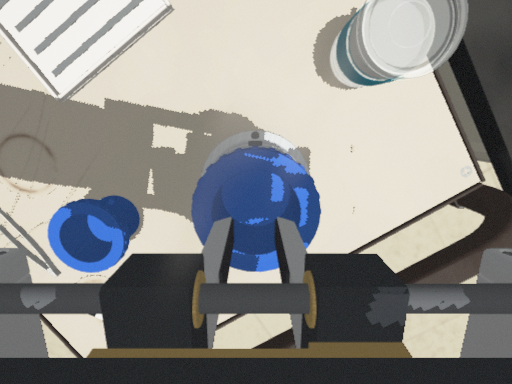

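The fingers (columns 210–305, centre 258) are lined up with the rim centre at column 256. I'll go down into the bore with about 8 mm clearance each side.

```bash
python3 -m creep '[{"hand":28,"x":0,"y":1,"z":20,"twist":0},{"hand":28,"x":0,"y":2,"z":40,"twist":0},{"hand":28,"x":0,"y":2,"z":55,"twist":0},{"hand":28,"x":0,"y":2,"z":64,"twist":0},{"hand":28,"x":0,"y":2,"z":64,"twist":0}]'
python3 -c "
from h import *
shift([.5575,-.358,.065])"
```

```text
time: 3.95
tcp_pos: [0.5582, -0.3591, 0.0668]
ee_rot: [-2.748, -1.517, 0.004]
wrist_force: [-0.3, 0.5, 0.2]
opening: 0.0275
t 3.95 tcp [ 0.5582 -0.3591  0.0668] yaw 57.8 tilt 0.2 F [-0.3  0.5  0.2] M [-0.05  0.07  0.04] open 0.0275 j [-0.74  0.42  1.6  -0.    1.12 -0.18]
shift mm [ 0.6 -1.2  1.8]
```

```bash
python3 -m creep '[{"hand":60,"x":0,"y":0,"z":0,"twist":0},{"hand":60,"x":0,"y":0,"z":0,"twist":0},{"hand":60,"x":0,"y":0,"z":0,"twist":0},{"hand":60,"x":0,"y":0,"z":0,"twist":0},{"hand":60,"x":0,"y":0,"z":0,"twist":0},{"hand":60,"x":0,"y":0,"z":0,"twist":0}]' 30
python3 -c "
from h import *
shift([.5575,-.358,.065])"
```

```text
time: 4.55
tcp_pos: [0.5585, -0.3596, 0.0677]
ee_rot: [-2.749, -1.518, 0.004]
wrist_force: [-2.5, -0.4, 5.3]
opening: 0.0441
t 4.55 tcp [ 0.5585 -0.3596  0.0677] yaw 57.8 tilt 0.15 F [-2.5 -0.4  5.3] M [0.01 0.34 0.03] open 0.0441 j [-0.74  0.42  1.6  -0.    1.12 -0.18]
shift mm [ 0.8 -1.7  2.8]
```

The grip holds at an opening of 44.1 mm, which is right for a 70 mm bore. Now I'll try a light pull.

```bash
python3 -m creep '[{"hand":60,"x":0,"y":0,"z":-2,"twist":0},{"hand":60,"x":0,"y":0,"z":-4,"twist":0},{"hand":60,"x":0,"y":0,"z":-4,"twist":0}]' 40
python3 -c "
from h import *
shift([.5575,-.358,.0677])"
```

```text
time: 4.85
tcp_pos: [0.5581, -0.3589, 0.0695]
ee_rot: [-2.748, -1.517, 0.003]
wrist_force: [3.3, -2.4, -12.4]
opening: 0.0441
t 4.85 tcp [ 0.5581 -0.3589  0.0695] yaw 57.8 tilt 0.19 F [  3.3  -2.4 -12.4] M [-0.63 -0.93 -0.06] open 0.0441 j [-0.74  0.42  1.6  -0.    1.12 -0.18]
shift mm [ 0.4 -0.9  1.8]
```

It stops firmly after 1.8 mm at 12 N, so it is caught. I'll relax to mid-slack, turn, and try light pulls.

```bash
python3 -m creep '[{"hand":60,"x":0,"y":0,"z":1,"twist":0},{"hand":60,"x":0,"y":0,"z":1,"twist":6},{"hand":60,"x":0,"y":0,"z":1,"twist":12},{"hand":60,"x":0,"y":0,"z":1,"twist":12},{"hand":60,"x":0,"y":0,"z":-2,"twist":12},{"hand":60,"x":0,"y":0,"z":-2,"twist":12}]' 40
python3 -c "
from h import *
shift([.5575,-.358,.0677])"
```

```text
time: 5.45
tcp_pos: [0.5576, -0.3584, 0.0696]
ee_rot: [-2.89, -1.224, 0.004]
wrist_force: [2.6, -2.8, -15.8]
opening: 0.044
t 5.45 tcp [ 0.5576 -0.3584  0.0696] yaw 45.9 tilt 0.23 F [  2.6  -2.8 -15.8] M [-0.95 -1.06  0.04] open 0.044 j [-0.74  0.42  1.6  -0.    1.12  0.03]
shift mm [ 0.2 -0.4  1.9]
```

```bash
python3 -m creep '[{"hand":60,"x":0,"y":0,"z":1,"twist":0},{"hand":60,"x":0,"y":0,"z":1,"twist":6},{"hand":60,"x":0,"y":0,"z":1,"twist":12},{"hand":60,"x":0,"y":0,"z":1,"twist":12},{"hand":60,"x":0,"y":0,"z":-2,"twist":12},{"hand":60,"x":0,"y":0,"z":-2,"twist":12}]' 40
python3 -c "
from h import *
shift([.5575,-.358,.0677])"
```

```text
time: 6.05
tcp_pos: [0.5572, -0.3583, 0.0696]
ee_rot: [-3.002, -0.917, 0.005]
wrist_force: [4.4, -4.5, -18.4]
opening: 0.0438
t 6.05 tcp [ 0.5572 -0.3583  0.0696] yaw 34.0 tilt 0.24 F [  4.4  -4.5 -18.4] M [-1.23 -0.94 -0.04] open 0.0438 j [-0.74  0.42  1.6  -0.    1.12  0.24]
shift mm [ 0.4 -0.   1.9]
```

```bash
python3 -m creep '[{"hand":60,"x":0,"y":0,"z":1,"twist":0},{"hand":60,"x":0,"y":0,"z":1,"twist":6}]' 40
python3 -c "
from h import *
shift([.5575,-.358,.0677])"
```

```text
time: 6.25
tcp_pos: [0.557, -0.3582, 0.0693]
ee_rot: [-3.045, -0.758, 0.007]
wrist_force: [-1.9, -1.3, -7.8]
opening: 0.0438
t 6.25 tcp [ 0.557  -0.3582  0.0693] yaw 27.9 tilt 0.31 F [-1.9 -1.3 -7.8] M [-0.44  0.3   0.09] open 0.0438 j [-0.74  0.42  1.6  -0.    1.12  0.34]
shift mm [0.5 0.  1.6]
```

```bash
python3 -m creep '[{"hand":60,"x":0,"y":0,"z":1,"twist":3},{"hand":60,"x":0,"y":0,"z":1,"twist":6},{"hand":60,"x":0,"y":0,"z":1,"twist":6},{"hand":60,"x":0,"y":0,"z":-3,"twist":6},{"hand":60,"x":0,"y":0,"z":-3,"twist":6}]' 40
python3 -c "
from h import *
shift([.5575,-.358,.0677]); grab('wrist','wrist3')"
```

```text
time: 6.75
tcp_pos: [0.5564, -0.3581, 0.0698]
ee_rot: [-3.081, -0.599, 0.008]
wrist_force: [3.6, -5.4, -20.2]
opening: 0.0439
t 6.75 tcp [ 0.5564 -0.3581  0.0698] yaw 22.0 tilt 0.32 F [  3.6  -5.4 -20.2] M [-1.49 -0.88 -0.  ] open 0.0439 j [-0.74  0.42  1.6  -0.    1.13  0.45]
shift mm [1.1 0.3 2.1]
```

```bash
python3 -m creep '[{"hand":60,"x":0,"y":0,"z":1,"twist":0},{"hand":60,"x":0,"y":0,"z":1,"twist":6},{"hand":60,"x":0,"y":0,"z":1,"twist":12},{"hand":60,"x":0,"y":0,"z":1,"twist":12},{"hand":60,"x":0,"y":0,"z":-2,"twist":12},{"hand":60,"x":0,"y":0,"z":-2,"twist":12}]' 40
python3 -c "
from h import *
shift([.5575,-.358,.0677])"
```

```text
time: 7.4
tcp_pos: [0.5564, -0.3579, 0.0704]
ee_rot: [-3.127, -0.277, 0.007]
wrist_force: [4.0, -3.3, -17.9]
opening: 0.0441
t 7.4 tcp [ 0.5564 -0.3579  0.0704] yaw 10.1 tilt 0.3 F [  4.   -3.3 -17.9] M [-1.01 -0.81 -0.1 ] open 0.0441 j [-0.74  0.42  1.6  -0.    1.13  0.65]
shift mm [1.1 0.3 2.6]
```

View pics/wrist3.png

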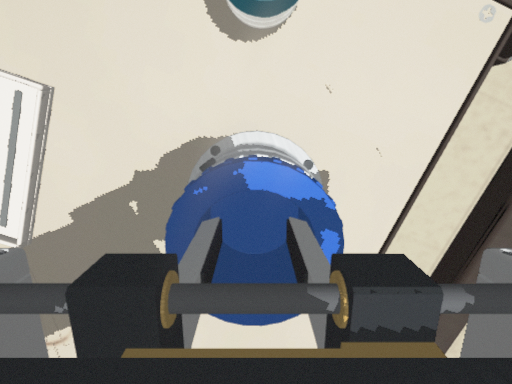

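I've turned 48° and it is still caught. TCP z has crept up 0.6 mm, which may be slight slip, so I'll grip harder, pull less and carry on.

```bash
python3 -m creep '[{"hand":60,"x":0,"y":0,"z":2,"twist":0},{"hand":60,"x":0,"y":0,"z":2,"twist":6},{"hand":60,"x":0,"y":0,"z":2,"twist":12},{"hand":60,"x":0,"y":0,"z":2,"twist":12},{"hand":60,"x":0,"y":0,"z":-1,"twist":12},{"hand":60,"x":0,"y":0,"z":-2,"twist":12}]' 55
python3 -c "
from h import *
shift([.5575,-.358,.0677])"
```

```text
time: 8.0
tcp_pos: [0.5569, -0.3582, 0.0736]
ee_rot: [-3.14, 0.048, 0.006]
wrist_force: [-0.8, -1.1, -2.7]
opening: 0.0442
t 8.0 tcp [ 0.5569 -0.3582  0.0736] yaw -1.8 tilt 0.23 F [-0.8 -1.1 -2.7] M [-0.01  0.09  0.  ] open 0.0442 j [-0.74  0.41  1.6  -0.    1.13  0.86]
shift mm [ 0.6 -0.2  5.9]
```

```bash
python3 -m creep '[{"hand":60,"x":0,"y":0,"z":2,"twist":0},{"hand":60,"x":0,"y":0,"z":2,"twist":6},{"hand":60,"x":0,"y":0,"z":2,"twist":12},{"hand":60,"x":0,"y":0,"z":2,"twist":12},{"hand":60,"x":0,"y":0,"z":-1,"twist":12},{"hand":60,"x":0,"y":0,"z":-2,"twist":12}]' 55
python3 -c "
from h import *
shift([.5575,-.358,.0677])"
```

```text
time: 8.6
tcp_pos: [0.5571, -0.3584, 0.0761]
ee_rot: [-3.119, 0.374, 0.006]
wrist_force: [0.1, -0.6, -3.0]
opening: 0.0441
t 8.6 tcp [ 0.5571 -0.3584  0.0761] yaw -13.7 tilt 0.2 F [ 0.1 -0.6 -3. ] M [0.01 0.15 0.03] open 0.0441 j [-0.74  0.41  1.6  -0.    1.13  1.07]
shift mm [ 0.4 -0.4  8.4]
```

It came free: TCP z is up 8 mm at only 3 N, about the insert's weight. I'll pull on gently.

```bash
python3 -m creep '[{"hand":60,"x":0,"y":0,"z":-3,"twist":0},{"hand":60,"x":0,"y":0,"z":-6,"twist":0},{"hand":60,"x":0,"y":0,"z":-10,"twist":0},{"hand":60,"x":0,"y":0,"z":-15,"twist":0},{"hand":60,"x":0,"y":0,"z":-15,"twist":0}]' 55
python3 -c "
from h import *
shift([.5575,-.358,.0677])"
```

```text
time: 9.1
tcp_pos: [0.5577, -0.3589, 0.0923]
ee_rot: [3.119, -0.373, -0.003]
wrist_force: [-1.2, -1.2, -3.0]
opening: 0.0443
t 9.1 tcp [ 0.5577 -0.3589  0.0923] yaw -13.7 tilt 0.11 F [-1.2 -1.2 -3. ] M [ 0.02  0.1  -0.04] open 0.0443 j [-0.74  0.39  1.59 -0.    1.16  1.07]
shift mm [-0.3 -0.8 24.6]
```

```bash
python3 -m creep '[{"hand":60,"x":0,"y":0,"z":-12,"twist":0},{"hand":60,"x":0,"y":0,"z":-28,"twist":0},{"hand":60,"x":0,"y":0,"z":-46,"twist":0},{"hand":60,"x":0,"y":0,"z":-65,"twist":0},{"hand":60,"x":0,"y":0,"z":-85,"twist":0},{"hand":60,"x":0,"y":0,"z":-103,"twist":0},{"hand":60,"x":0,"y":0,"z":-115,"twist":0},{"hand":60,"x":0,"y":0,"z":-120,"twist":0}]' 55
python3 -c "
from h import *
shift([.505,-.095,.21])
for n in('scene','side'): grab(n,n+'4')"
```

```text
time: 9.9
tcp_pos: [0.5587, -0.3595, 0.2152]
ee_rot: [3.116, -0.373, 0.002]
wrist_force: [-1.0, 0.5, -2.7]
opening: 0.0439
t 9.9 tcp [ 0.5587 -0.3595  0.2152] yaw -13.7 tilt 0.18 F [-1.   0.5 -2.7] M [0.05 0.17 0.02] open 0.0439 j [-0.74  0.27  1.51 -0.    1.36  1.07]
shift mm [-114.6 -244.3    4.4]
```

View pics/scene4.png

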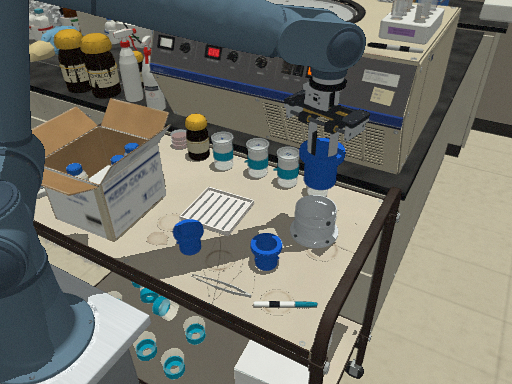

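The insert hangs upright at (320,165), clear of the now empty bucket at (314,222). I'll carry it over to the tray.

```bash
python3 -m creep '[{"hand":60,"x":-8,"y":-17,"z":0,"twist":0},{"hand":60,"x":-22,"y":-47,"z":0,"twist":0},{"hand":60,"x":-38,"y":-82,"z":0,"twist":0},{"hand":60,"x":-56,"y":-120,"z":0,"twist":0},{"hand":60,"x":-74,"y":-158,"z":0,"twist":0},{"hand":60,"x":-92,"y":-195,"z":0,"twist":0},{"hand":60,"x":-106,"y":-226,"z":0,"twist":0},{"hand":60,"x":-114,"y":-242,"z":0,"twist":0}]' 55
python3 -m creep '[{"hand":60,"x":0,"y":0,"z":0,"twist":0},{"hand":60,"x":0,"y":0,"z":0,"twist":0}]' 55
python3 -c "
from h import *
shift([.505,-.095,.11])
for n in('scene','side'): grab(n,n+'5')"
```

```text
time: 10.8
tcp_pos: [0.5033, -0.0945, 0.212]
ee_rot: [3.119, -0.37, -0.004]
wrist_force: [0.2, -1.1, -2.8]
opening: 0.0442
time: 11.0
tcp_pos: [0.5032, -0.0948, 0.2115]
ee_rot: [3.119, -0.37, -0.005]
wrist_force: [0.2, 1.0, -3.6]
opening: 0.0441
t 11.0 tcp [ 0.5032 -0.0948  0.2115] yaw -13.5 tilt 0.19 F [ 0.2  1.  -3.6] M [-0.    0.13 -0.01] open 0.0441 j [-0.41 -0.09  1.9  -0.    1.33  1.4 ]
shift mm [  2.1  -0.4 101.5]
```

View pics/side5.png

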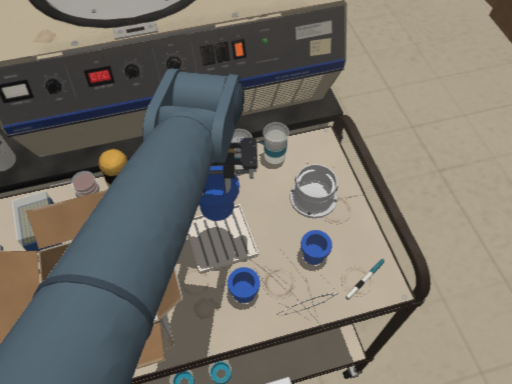

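View pics/scene5.png

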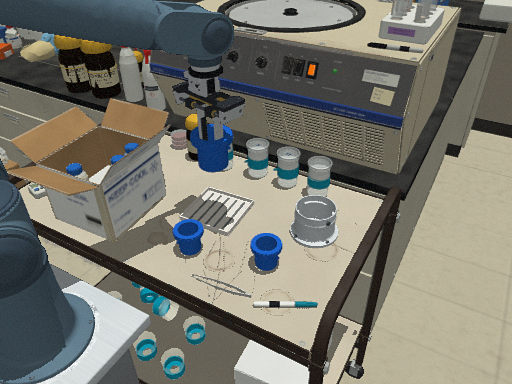

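```bash
python3 - <<'E'
from h import *
for t in('side0','scene0'):
    P=cloud(dict(np.load(f'pics/{t}.npz'))); q=P[(P[...,2]>.1)&(P[...,2]<.3)&(P[...,0]>.2)&(P[...,0]<.62)&(P[...,1]>-.2)&(P[...,1]<.4)]
    for x in np.arange(.25,.62,.05):
        s=q[(abs(q[:,0]-x)<.025)]; print(t,x.round(2),len(s), s[:,1].min().round(3) if len(s) else None, s[s[:,1].argmin()].round(3) if len(s) else None)
E
```

```text
side0 0.25 3076 0.064 [0.275 0.064 0.164]
side0 0.3 2958 0.012 [0.286 0.012 0.245]
side0 0.35 2446 0.014 [0.327 0.014 0.244]
side0 0.4 2361 0.016 [0.377 0.016 0.244]
side0 0.45 2388 0.018 [0.432 0.018 0.243]
side0 0.5 4239 0.021 [0.48  0.021 0.243]
side0 0.55 1984 0.078 [0.535 0.078 0.213]
side0 0.6 0 None None
scene0 0.25 1155 0.062 [0.275 0.062 0.164]
scene0 0.3 1955 0.011 [0.306 0.011 0.246]
scene0 0.35 1464 0.013 [0.326 0.013 0.245]
scene0 0.4 1470 0.015 [0.378 0.015 0.246]
scene0 0.45 1402 0.017 [0.429 0.017 0.246]
scene0 0.5 1876 0.021 [0.488 0.021 0.247]
scene0 0.55 919 0.076 [0.543 0.076 0.225]
scene0 0.6 0 None None
```

```bash
python3 - <<'E'
from h import *
for t in('side5','scene5'):
    d=dict(np.load(f'pics/{t}.npz'));P=cloud(d); q=P[(d['range_z']>.05)&(P[...,2]>.26)&(P[...,0]>.05)&(P[...,0]<.65)&(P[...,1]>-.25)&(P[...,1]<.3)]
    for x in np.arange(.1,.66,.05):
        s=q[(abs(q[:,0]-x)<.025)]
        if len(s): print(t,x.round(2),len(s),'z',np.percentile(s[:,2],[1,50,99]).round(3),'y',np.percentile(s[:,1],[1,99]).round(3))
E
```

```text
side5 0.1 8661 z [0.637 0.697 0.718] y [0.017 0.113]
side5 0.15 6118 z [0.613 0.676 0.695] y [-0.004  0.103]
side5 0.2 4323 z [0.59  0.653 0.673] y [-0.026  0.081]
side5 0.25 3140 z [0.569 0.631 0.651] y [-0.048  0.059]
side5 0.3 2259 z [0.549 0.608 0.628] y [-0.067  0.038]
side5 0.35 1812 z [0.501 0.581 0.605] y [-0.099  0.014]
side5 0.4 1865 z [0.481 0.551 0.579] y [-0.121  0.002]
side5 0.45 2159 z [0.318 0.518 0.555] y [-0.173 -0.006]
side5 0.5 2544 z [0.275 0.525 0.544] y [-0.181 -0.031]
side5 0.55 133 z [0.516 0.528 0.535] y [-0.099 -0.046]
scene5 0.1 83 z [0.269 0.296 0.311] y [0.078 0.135]
scene5 0.15 551 z [0.279 0.593 0.612] y [-0.008  0.156]
scene5 0.2 1276 z [0.55  0.582 0.608] y [-0.03   0.022]
scene5 0.25 1360 z [0.529 0.567 0.599] y [-0.051 -0.003]
scene5 0.3 1368 z [0.509 0.553 0.59 ] y [-0.071 -0.025]
scene5 0.35 1462 z [0.489 0.534 0.58 ] y [-0.102 -0.047]
scene5 0.4 1475 z [0.474 0.526 0.569] y [-0.123 -0.062]
scene5 0.45 2048 z [0.316 0.479 0.55 ] y [-0.177 -0.032]
scene5 0.5 3109 z [0.265 0.367 0.542] y [-0.185 -0.011]
scene5 0.55 44 z [0.327 0.528 0.537] y [-0.125 -0.012]
```

The box flap edge is at y = 0.02 and z = 0.245. I'll aim 6 mm towards -y within the 20 mm play, so the gripper body has nearly 3 cm clearance, and go down.

```bash
python3 -m creep '[{"hand":60,"x":2,"y":3,"z":10,"twist":0},{"hand":60,"x":3,"y":5,"z":26,"twist":0},{"hand":60,"x":3,"y":5,"z":44,"twist":0},{"hand":60,"x":3,"y":5,"z":64,"twist":0},{"hand":60,"x":3,"y":5,"z":84,"twist":0},{"hand":60,"x":3,"y":5,"z":100,"twist":0},{"hand":60,"x":3,"y":5,"z":110,"twist":0},{"hand":60,"x":3,"y":5,"z":112,"twist":0}]' 55
python3 -c "
from h import *
shift([.505,-.101,.062])
for n in('scene','side','wrist'): grab(n,n+'6')
for t in('scene6','side6','wrist6'):
    d=dict(np.load(f'pics/{t}.npz')); P=cloud(d); hsv=cv2.cvtColor(d['img'],cv2.COLOR_RGB2HSV)
    m=(hsv[...,0]>100)&(hsv[...,0]<125)&(hsv[...,1]>140)&(P[...,2]>.02)&(P[...,2]<.2)&(P[...,0]>.42)&(P[...,0]<.6)&(P[...,1]<-.02)&(P[...,1]>-.18)
    q=P[m]; print(t,m.sum(),np.percentile(q[:,2],[1,50,99]).round(4),np.percentile(q[:,:2],[1,99],axis=0).round(3).tolist())
"
```

```text
time: 11.9
tcp_pos: [0.504, -0.1016, 0.098]
ee_rot: [3.119, -0.374, -0.009]
wrist_force: [0.3, -0.4, -3.2]
opening: 0.0443
t 11.9 tcp [ 0.504  -0.1016  0.098 ] yaw -13.7 tilt 0.33 F [ 0.3 -0.4 -3.2] M [0.04 0.16 0.01] open 0.0443 j [-0.42  0.06  1.98 -0.    1.11  1.39]
shift mm [ 1.  -0.9 36. ]
scene6 1099 [0.0477 0.1146 0.1361] [[0.455, -0.154], [0.543, -0.061]]
side6 972 [0.0533 0.0963 0.1358] [[0.454, -0.147], [0.541, -0.063]]
wrist6 12851 [0.0689 0.1214 0.1361] [[0.46, -0.149], [0.553, -0.057]]
```

View pics/scene6.png

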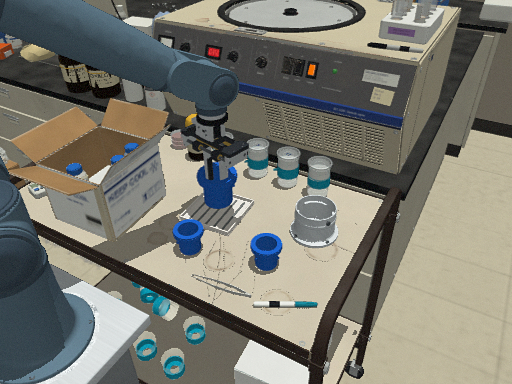

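View pics/wrist6.png

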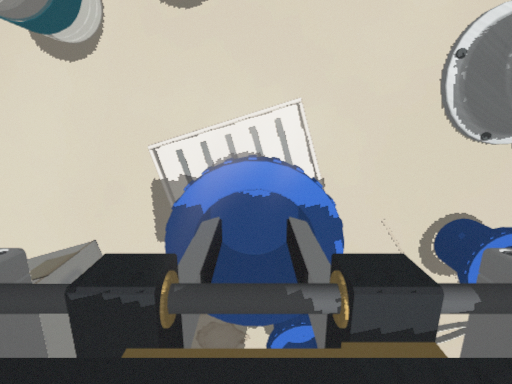

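The insert hangs upright over the tray at (217,190), with its underside about 43 mm up and the tray floor at 4 mm. I'll lower 34 mm, then feel for contact.

```bash
python3 -m creep '[{"hand":60,"x":1,"y":0,"z":8,"twist":0},{"hand":60,"x":1,"y":0,"z":18,"twist":0},{"hand":60,"x":1,"y":0,"z":27,"twist":0},{"hand":60,"x":1,"y":0,"z":33,"twist":0},{"hand":60,"x":1,"y":0,"z":34,"twist":0}]' 55
python3 -m creep '[{"hand":60,"x":0,"y":0,"z":1,"twist":0},{"hand":60,"x":0,"y":0,"z":2,"twist":0},{"hand":60,"x":0,"y":0,"z":2,"twist":0}]' 55
python3 -m creep '[{"hand":60,"x":0,"y":0,"z":1,"twist":0},{"hand":60,"x":0,"y":0,"z":2,"twist":0},{"hand":60,"x":0,"y":0,"z":2,"twist":0}]' 55
```

```text
time: 12.55
tcp_pos: [0.5055, -0.1017, 0.065]
ee_rot: [3.119, -0.373, -0.006]
wrist_force: [0.6, -1.6, -2.9]
opening: 0.0442
time: 12.85
tcp_pos: [0.5056, -0.1017, 0.0631]
ee_rot: [3.119, -0.373, -0.006]
wrist_force: [-0.4, 0.9, -3.7]
opening: 0.0444
time: 13.15
tcp_pos: [0.5056, -0.1017, 0.061]
ee_rot: [3.119, -0.373, -0.006]
wrist_force: [-0.1, 0.1, -2.6]
opening: 0.0444
```

```bash
python3 -m creep '[{"hand":60,"x":0,"y":0,"z":1,"twist":0},{"hand":60,"x":0,"y":0,"z":1,"twist":0},{"hand":60,"x":0,"y":0,"z":1,"twist":0}]' 55
python3 -m creep '[{"hand":60,"x":0,"y":0,"z":1,"twist":0},{"hand":60,"x":0,"y":0,"z":1,"twist":0},{"hand":60,"x":0,"y":0,"z":1,"twist":0}]' 55
```

```text
time: 13.45
tcp_pos: [0.5055, -0.1017, 0.06]
ee_rot: [3.119, -0.373, -0.006]
wrist_force: [-0.5, -0.6, -2.8]
opening: 0.0441
time: 13.75
tcp_pos: [0.5056, -0.1017, 0.0598]
ee_rot: [3.119, -0.372, -0.007]
wrist_force: [-3.6, 2.3, 5.9]
opening: 0.0443
```

Contact shows as +5.9 N, so it is standing on the tray floor. I'll release and check before withdrawing.

```bash
python3 -m creep '[{"hand":40,"x":0,"y":0,"z":0,"twist":0},{"hand":35,"x":0,"y":0,"z":0,"twist":0},{"hand":28,"x":0,"y":0,"z":0,"twist":0},{"hand":28,"x":0,"y":0,"z":0,"twist":0},{"hand":28,"x":0,"y":0,"z":0,"twist":0},{"hand":28,"x":0,"y":0,"z":0,"twist":0}]' 30
python3 -m creep '[{"hand":28,"x":0,"y":0,"z":-5,"twist":0},{"hand":28,"x":0,"y":0,"z":-15,"twist":0},{"hand":28,"x":0,"y":0,"z":-30,"twist":0},{"hand":28,"x":0,"y":0,"z":-50,"twist":0},{"hand":28,"x":0,"y":0,"z":-70,"twist":0},{"hand":28,"x":0,"y":0,"z":-90,"twist":0}]' 30
python3 -m creep '[{"hand":28,"x":0,"y":0,"z":-40,"twist":0},{"hand":28,"x":0,"y":0,"z":-80,"twist":0},{"hand":28,"x":0,"y":0,"z":-120,"twist":0},{"hand":28,"x":10,"y":45,"z":-140,"twist":0},{"hand":28,"x":20,"y":90,"z":-140,"twist":0},{"hand":28,"x":30,"y":130,"z":-140,"twist":0},{"hand":28,"x":35,"y":160,"z":-140,"twist":0},{"hand":28,"x":35,"y":160,"z":-140,"twist":0}]' 30
python3 - <<'E'
from h import *
for n in('scene','side','wrist'): grab(n,n+'7')
shift([0,0,0])
for t in('scene7','side7'):
    d=dict(np.load(f'pics/{t}.npz')); P=cloud(d); hsv=cv2.cvtColor(d['img'],cv2.COLOR_RGB2HSV)
    m=(hsv[...,0]>100)&(hsv[...,0]<125)&(hsv[...,1]>140)&(P[...,2]>.085)&(P[...,2]<.12)&(P[...,0]>.4)&(P[...,0]<.62)&(P[...,1]<0)&(P[...,1]>-.2)
    q=P[m]; print(t,m.sum(),np.percentile(q[:,2],[10,50,90]).round(4),np.percentile(q[:,:2],[1,99],axis=0).round(3).tolist())
    A=np.c_[q[:,:2]-q[:,:2].mean(0),np.ones(len(q))]; print('tilt',np.linalg.lstsq(A,q[:,2],rcond=None)[0].round(3))
E
```

```text
time: 14.35
tcp_pos: [0.5058, -0.1018, 0.0599]
ee_rot: [3.118, -0.372, -0.006]
wrist_force: [-0.2, -0.4, 0.4]
opening: 0.028
time: 14.95
tcp_pos: [0.5064, -0.1018, 0.1517]
ee_rot: [3.118, -0.372, -0.004]
wrist_force: [0.2, 0.8, -0.4]
opening: 0.0277
time: 15.75
tcp_pos: [0.5025, -0.2685, 0.2925]
ee_rot: [3.116, -0.379, -0.004]
wrist_force: [-0.3, -0.0, -1.1]
opening: 0.0282
t 15.9 tcp [ 0.5031 -0.2648  0.2924] yaw -13.6 tilt 0.14 F [ 0.3  1.1 -1.1] M [0.04 0.12 0.  ] open 0.0281 j [-0.68 -0.    1.67 -0.    1.48  1.13]
shift mm [-550.7 -139.5  293.3]
scene7 569 [0.0877 0.0948 0.0969] [[0.455, -0.154], [0.554, -0.057]]
tilt [0.012 0.009 0.094]
side7 190 [0.09   0.0934 0.0958] [[0.454, -0.149], [0.505, -0.096]]
tilt [ 0.036 -0.006  0.093]
```

View pics/side7.png

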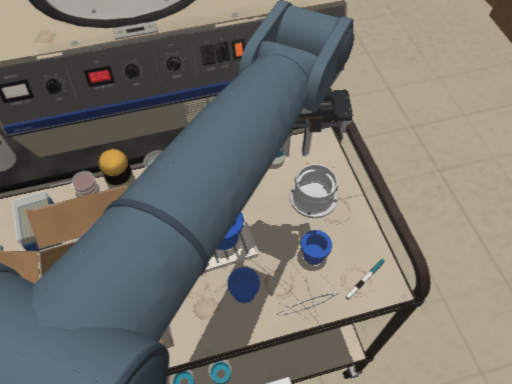

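View pics/scene7.png

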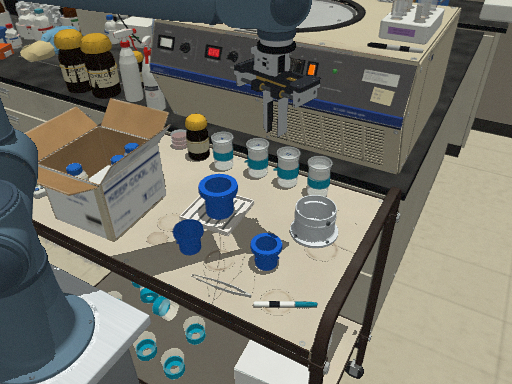

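The scene view shows the insert standing upright in the tray at (218,198). Its rim is level at z ≈ 0.094, as expected, and centred at (0.505, -0.105), inside the tray. The four cups stand where they were and the gripper is clear of everything.

```bash
python3 -c "
from bench import close_job
print(close_job())"
```

```text
the job is handed in; nothing more can be done
None
```

The blue insert is out of its bucket and standing upright in the white draining tray; I've handed the job in at about 16 s of the 67 s allowed. I gripped it from inside the bore and turned it about 60° with light pulls of no more than about 20 N until it came free, then set it down gently.

- **Insert in tray:** in the last scene view its rim is level at z ≈ 0.094 m, as expected. It is centred near (0.505, -0.105), inside the tray.
- **Surroundings:** the four filter cups look untouched, and the gripper was well clear with no contact force.
- **Weaker or disagreeing checks:** the arm hid part of the insert in the last side view, so that view confirmed only its height, not its full outline. The cameras differed by a few millimetres on where the insert stood in the bucket. The insert slipped about 1 mm in the fingers while I was turning it, before it came free.

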